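# Move the seasonings to the new rack in the same order

## Task

Move the four seasonings from the old wooden rack to the new steel wire rack, one compartment each, so that the row reads the same from left to right as it does now, because I reach for them without looking. Carry each one straight across to its matching compartment, without putting any down on the worktop on the way, and leave it standing upright on the rack's floor. Do not disturb the mug, the cactus or the candle.

Things in the scene. Friction and masses are not known exactly. Their poses are not given: they have to be found in the camera images.
- wood_rack: old rack of brown wood, full at the start, 301 x 84 mm, end panels 50 mm high; may be nearer or farther than the new one; fixed. Origin: centre of underside; x away from the robot, y to its left, z up, turned up to 0.2 rad. Four compartments in a row, centres at y = +105, +35, -35, -105 mm, x = 0, each 64 mm deep (x) and wide (y); floor at z = 10 mm; rails and dividers up to z = 34 mm.
- wire_rack: new rack of bright steel wire with a dark sheet floor, empty at the start, 290 x 75 mm, end loops 58 mm high; fixed. Origin: centre of underside; x away from the robot, y to its left, z up, turned up to 0.2 rad. Four compartments in a row, centres at y = +105, +35, -35, -105 mm, x = 0, each 64 mm deep (x) and wide (y); floor at z = 10 mm; rails and dividers up to z = 34 mm.
- spice_jar_mid (a point): spice jar, round, with a red screw cap, 45 mm across and 106 mm high, about 0.11 kg; this point is its centre, half-way up (53 mm above its foot); z along its axis, up. It can be gripped across at any height.
- salt_shaker_mid (a point): glass salt shaker with a grey domed top, 44 mm across and 90 mm high, about 0.1 kg; this point is its centre, half-way up (45 mm above its foot); z up. The glass body, 44 mm across, reaches to 74 mm above the foot; the top narrows to 34 mm.
- dropper_bottle_mid (a point): small brown dropper bottle with a black dropper top, 33 mm across and 102 mm high, about 0.07 kg; this point is its centre, half-way up (51 mm above its foot); z up. The glass body, 33 mm across, reaches to about 65 mm above the foot; above that a collar 24 mm across to 77 mm, then the thin dropper.
- red_cap_bottle_mid (a point): small white bottle with a tall red cap, slightly oval, 36 by 42 mm across and 106 mm high, about 0.08 kg; this point is its centre, half-way up (53 mm above its foot); z up. It can be gripped across at any height.
- mug: patterned white mug standing by, 82 x 112 mm with its handle, 94 mm high; not to be disturbed. Origin: centre of its underside.
- cactus: round pale pot with a small cactus standing by, 115 mm across, 112 mm high; not to be disturbed. Origin: centre of its underside.
- candle: candle in a clear glass standing by, 76 mm across, 90 mm high; not to be disturbed. Origin: centre of its underside.

How it is judged:
By the outcome, as a careful person would: the job done as asked, in the order asked, and still so for the second after the job is handed in, with the robot touching nothing.
It also fails if it takes over 104 s, if anything falls off the work surface, if the arm or the gripper's body presses on something with over 40 N, if the wrist force passes 120 N, or if a joint passes its speed limit or range.

## Robot

A 6-joint arm with a two-finger parallel gripper is mounted at the origin on the work surface; the furniture and walls round the work are solid. World frame = base frame: x ahead of the robot, y to its left, z up, the work surface at z = 0. Lengths are in m, angles in rad, forces in N, time in s.
With the tool pointing down it reaches from about 0.375 to 0.975 m from the base axis. Payload 3.8 kg.
Tool frame: the origin (TCP) lies where the fingers leave the gripper's body, on its centre line; the fingertips stand 73 mm ahead of it and the grasp point (between the pads) lies 54 mm ahead of it (nose_length is the distance from the TCP to the fingertips, in m); z points along the fingers, y is the line along which they close (so a half turn about z gives the same grasp; the last joint's range is limited). The gripper opens to 85 mm and grips with 20 to 120 N. Pads are 22 mm wide; open, the fingers measure 114 mm over their backs; the gripper's body (76 mm by 85 mm) begins 54 mm behind the grasp point. The pads swing forward as they close: fully open they stand 13 mm farther back than shut.
Start: joints at [1.203, 0.264, 1.604, -0, 1.274, -0.037], TCP at [0.219, 0.638, 0.304] pointing down, gripper open.
Joint ranges: [-2.63, 2.63], [-0.94, 2.18], [0.31, 2.57], [-1.31, 4.45], [0, 2.66], [-2.55, 2.55]. Speed limits (rad/s): [2.57, 2.57, 3.14, 3.14, 3.14, 3.14].

## Interface

Orientations are given as a rotation vector (axis times angle).
In Python, from workcell import read_state, read_camera, calibration, finish_job, look_for, cut_out, tip_of, nose_length gives the robot as it stands.
- The arm moves only by the tool step_arm, never from a script. Its argument "targets" is a list of rows, each a list of 3 entries, a list of its own where there are three numbers: the turn, a rotation vector about the tool's x, y, z in rad, then the shift along the tool's x, y, z in mm, then the finger opening in mm, from 0 to 85.4. In form: [[[ax, ay, az], [x, y, z], grip], ...]. A call has 1 to 5 rows; each row shifts and turns the commanded pose from where the row before left it, along the tool's axes as they then stand; what a row does not reach is not made up. A row lasts 1/12 s, in which the tool goes at most 41.7 mm and 7.16 degrees, less where a joint would pass 70% of its speed; a pose out of reach is approached as far as the arm can. A call with a gripper value outside its range is refused whole. The fingers move at their own pace and stop on an object; "grip_force" is the grip in N (left out, the last holds). Time passes only in rows, so rows that do not move let the fingers close. It gives the time, the measured TCP pose, the force, the opening and the grip force at its end, in the units of the state.
- read_state(): the state, without advancing time (a new reading comes with each control period).
- read_camera(name): name is "scene" or "top" or "wrist"; returns the picture (480x640x3 uint8, red, green, blue); there is no depth.
- calibration(name): a dict with "camera_matrix" (3x3 intrinsics, pixels), "dist_coeffs" ([k1, k2, p1, p2, k3] as OpenCV has them; the pictures are not rectified), "R" (3x3) and "t" (3): a world point X has camera coordinates R X + t. Camera axes: x right, y down, z forward; pixel columns grow to the right and rows downward; lengths in m; the calibration is good to about 2 mm. A picture is of the moment at which its call begins: read the wrist's pose just before it. calibration takes no time and is no camera call; for the wrist camera it gives the pose at the moment of the call.
- finish_job(): hands the job in; it is judged then, once.
Trained networks look in the newest picture that a camera, given by its name, has taken for a name from the list of things; names that differ only in an ending like _2 or _b are one class to them, and where a whole thing is asked for, a point or a joint stands for the part that bears it (a point fixed in the world has none). Each returns a list of dicts, best first, with "score" (0 to 1); they miss things now and then, are a little off and sometimes report something else, mostly with a low value. They report only what shows in the picture. A call takes as long as a camera call.
- look_for(camera, query): "extent" ([left, top, right, bottom] in pixels, round what is visible of it).
- cut_out(camera, query): "region" (480x640 bool, what is visible of it) and "extent" ([left, top, right, bottom] in pixels, round what is visible of it).
- tip_of(camera, query): "at" ([row, column] in pixels: a listed point, or the origin of a listed thing).
The state is a dict: "time": time; "q": joint angles; "joint_vel": joint speeds; "joint_torque": joint torques, N m; "tool_pos": TCP position; "tcp_rot": TCP orientation; "wrist_force": force on the tool from outside, world axes, zero at the start; "torque": the same for the moment, N m; "width": opening from 0.0 (shut) to 1.0 (fully open); "grip_force": force on a finger pad.
Only numpy, scipy, OpenCV 4.12 (cv2) and the standard library are available. Lean on these libraries where they do the work, as an engineer would, in place of code of your own. Each camera call takes 0.05 s, during which the arm holds its last target. There are 200 camera calls.

## Working session

There is one attempt and no reset: what is moved stays moved. The work goes in short steps, Python scripts to look and compute and a tool call to move; the robot and the scene stay as the last step left them, time stands still between calls to the robot, and variables do not carry over. Pictures are saved under pics/ and viewed, at most 14 in all, crops included, and the job is handed in when it is done.

Besides the shell and the picture viewer there is one more tool, called after "Request:" as name(argument=value, ...), one argument or row to a line, values as JSON. step_arm: Moves the arm, as the interface text tells. Its arguments: {"type":"object","properties":{"targets":{"type":"array","items":{"type":"array"}},"grip_force":{"type":"number"}},"required":["targets"]}

```bash
mkdir -p pics; python3 - <<'E'
from workcell import *
import cv2,numpy as np
for c in ["scene","top"]:
    im=read_camera(c); cv2.imwrite(f"pics/{c}0.png",im[:,:,::-1])
    k=calibration(c); print(c,np.round(k["camera_matrix"],1).tolist(),np.round(k["dist_coeffs"],3),"campos",np.round(-np.array(k["R"]).T@np.array(k["t"]),3),np.round(k["R"],2).tolist())
    for n in ["wood_rack","wire_rack","mug","cactus","candle","spice_jar_mid","salt_shaker_mid","dropper_bottle_mid","red_cap_bottle_mid"]:
        print(n,[(np.round(d["at"]).tolist(),round(d["score"],2)) for d in tip_of(c,n)[:3]],[(np.round(d["extent"]).tolist(),round(d["score"],2)) for d in look_for(c,n)[:2]])
s=read_state();print(s)
E
```

```text
scene [[477.7, 0.0, 318.6], [0.0, 477.7, 241.5], [0.0, 0.0, 1.0]] [-0.006  0.     0.     0.     0.   ] campos [-0.185 -0.588  0.728] [[0.65, -0.76, 0.02], [-0.43, -0.39, -0.82], [0.63, 0.52, -0.57]]
wood_rack [([257.0, 361.0], 0.97)] [([307.0, 222.0, 426.0, 289.0], 0.67)]
wire_rack [([302.0, 328.0], 0.74)] [([278.0, 254.0, 383.0, 343.0], 0.55)]
mug [([202.0, 237.0], 0.94)] [([217.0, 165.0, 257.0, 208.0], 0.92)]
cactus [([336.0, 464.0], 0.79)] [([440.0, 293.0, 500.0, 348.0], 0.95)]
candle [([226.0, 176.0], 0.87)] [([158.0, 192.0, 191.0, 233.0], 0.74)]
spice_jar_mid [([241.0, 378.0], 0.7)] [([366.0, 220.0, 386.0, 260.0], 0.62)]
salt_shaker_mid [([252.0, 401.0], 0.67)] [([387.0, 240.0, 407.0, 277.0], 0.72)]
dropper_bottle_mid [([235.0, 355.0], 0.83)] [([348.0, 217.0, 365.0, 253.0], 0.9)]
red_cap_bottle_mid [([224.0, 326.0], 0.86)] [([319.0, 203.0, 341.0, 241.0], 0.55)]
top [[565.1, 0.0, 308.5], [0.0, 565.1, 239.4], [0.0, 0.0, 1.0]] [-0.157  0.     0.     0.     0.   ] campos [0.29  0.002 1.601] [[0.01, -1.0, -0.01], [-0.99, -0.01, -0.13], [0.13, 0.01, -0.99]]
wood_rack [([193.0, 337.0],
[... 757 characters left out ...]
]
{'time': 1.9, 'q': array([ 1.20309838e+00,  2.63895151e-01,  1.60403919e+00, -2.02729838e-06,
        1.27370634e+00, -3.69178274e-02]), 'joint_vel': array([ 7.45250167e-05, -5.22847967e-04,  2.71467260e-03, -1.32319827e-03,
        1.00075779e-06,  3.39004955e-04]), 'joint_torque': array([-5.27222419e-04, -5.15027797e+01, -3.67715836e+01,  4.26147574e-05,
        5.09975616e-04, -2.91702001e-06]), 'tool_pos': array([0.21923215, 0.63838068, 0.30386179]), 'tcp_rot': array([-5.17220447e-01, -3.09871565e+00,  7.45089735e-05]), 'wrist_force': array([-0.73872374, -0.53356867,  0.25465156]), 'torque': array([-0.04103317, -0.02576578, -0.05374531]), 'grip_force': 0.0, 'width': 1.0028220900927103}
```

View pics/scene0.png

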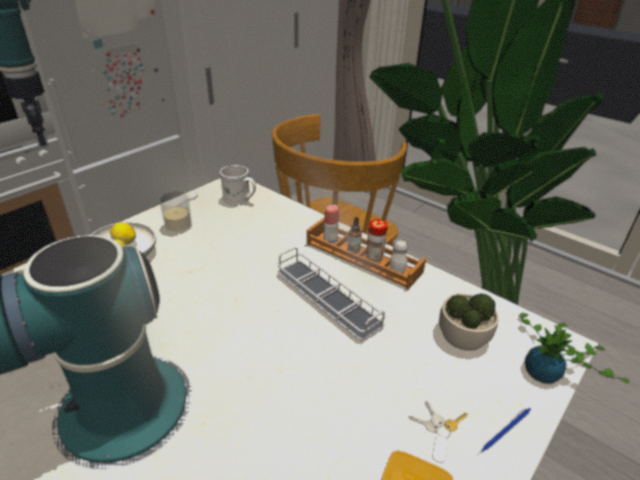

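View pics/top0.png

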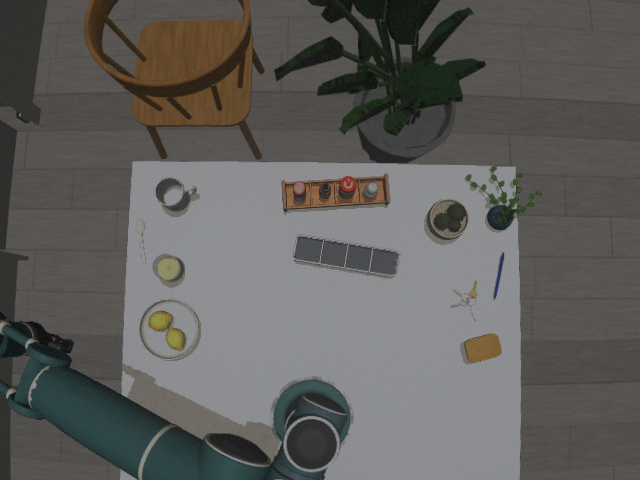

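The row from left to right is red cap bottle, dropper, spice jar, salt shaker. In the top view they sit at about (299,188), (324,189), (347,186) and (371,188), with the wood rack behind the empty wire rack, which is centred near (346,255).

```bash
cat > h.py <<'E'
from workcell import *
import cv2,numpy as np
from scipy.spatial.transform import Rotation as Ro
def rays(k,uv):
    n=cv2.undistortPoints(np.array(uv,float).reshape(-1,1,2),np.array(k["camera_matrix"]),np.array(k["dist_coeffs"]))[:,0]
    R=np.array(k["R"]);t=np.array(k["t"])
    d=np.c_[n,np.ones(len(n))]@R
    return -R.T@t,d/np.linalg.norm(d,axis=1)[:,None]
def plane(k,uv,z):
    o,d=rays(k,uv);return o+d*((z-o[2])/d[:,2])[:,None]
def tri(obs): # [(k,uv)]
    A=np.zeros((3,3));b=np.zeros(3)
    for k,uv in obs:
        o,d=rays(k,[uv]);P=np.eye(3)-np.outer(d[0],d[0]);A+=P;b+=P@o
    return np.linalg.solve(A,b)
def proj(k,X):
    return cv2.projectPoints(np.array(X,float).reshape(-1,1,3),cv2.Rodrigues(np.array(k["R"]))[0],np.array(k["t"]),np.array(k["camera_matrix"]),np.array(k["dist_coeffs"]))[0][:,0]
E
python3 - <<'E'
from h import *
kt,ks=calibration("top"),calibration("scene")
it=read_camera("top");read_camera("scene")
hs={"red_cap_bottle_mid":.063,"dropper_bottle_mid":.061,"spice_jar_mid":.063,"salt_shaker_mid":.055,"wood_rack":0,"wire_rack":0,"mug":0,"cactus":0,"candle":0}
for n,z in hs.items():
    a=tip_of("top",n)[0]["at"][::-1];b=tip_of("scene",n)[0]["at"][::-1]
    print(n,"tri",np.round(tri([(kt,a),(ks,b)]),3),"top",np.round(plane(kt,[a],z)[0],3),"scene",np.round(plane(ks,[b],z)[0],3))
g=it.astype(int).max(2);m=np.zeros(g.shape,np.uint8);m[225:285,285:410]=(g[225:285,285:410]<110)
pts=np.argwhere(m)[:,::-1]
P=plane(kt,pts,.011)[:,:2]
r=cv2.minAreaRect((P*1000).astype(np.float32));print("wire rect",r)
for c in ["wood_rack","wire_rack"]:
  for d in cut_out("top",c)[:1]:
    P=plane(kt,np.argwhere(d["region"])[:,::-1],.034)[:,:2];print(c,d["score"],cv2.minAreaRect((P*1000).astype(np.float32)))
cv2.imwrite("pics/topcrop.png",cv2.resize(it[165:290,270:410,::-1],None,fx=5,fy=4.8,interpolation=cv2.INTER_CUBIC))
E
```

```text
red_cap_bottle_mid tri [0.628 0.049 0.065] top [0.633 0.045 0.063] scene [0.625 0.055 0.063]
dropper_bottle_mid tri [ 0.631 -0.027  0.049] top [ 0.629 -0.027  0.061] scene [ 0.617 -0.037  0.061]
spice_jar_mid tri [ 0.638 -0.088  0.062] top [ 0.634 -0.082  0.063] scene [ 0.643 -0.093  0.063]
salt_shaker_mid tri [ 0.626 -0.161  0.063] top [ 0.629 -0.163  0.055] scene [ 0.635 -0.155  0.055]Traceback (most recent call last):
  File "<stdin>", line 6, in <module>
IndexError: list index out of range
```

```bash
python3 - <<'E'
from h import *
kt,ks=calibration("top"),calibration("scene")
it=read_camera("top")
for n in ["wood_rack","wire_rack","mug","cactus","candle"]:
    for d in tip_of("top",n)[:1]: print(n,np.round(plane(kt,[d["at"][::-1]],0)[0],3))
g=it.astype(int).max(2);m=np.zeros(g.shape,np.uint8);m[225:285,285:410]=(g[225:285,285:410]<110)
P=plane(kt,np.argwhere(m)[:,::-1],.011)[:,:2]
print("wire rect",cv2.minAreaRect((P*1000).astype(np.float32)))
i=it.astype(int);m=np.zeros(g.shape,np.uint8);s=np.s_[170:218,275:395];m[s]=((i[...,0]-i[...,2])[s]>45)
P=plane(kt,np.argwhere(m)[:,::-1],.04)[:,:2]
print("wood rect",cv2.minAreaRect((P*1000).astype(np.float32)))
for c in ["wood_rack","wire_rack"]:
  for d in cut_out("top",c)[:1]:
    P=plane(kt,np.argwhere(d["region"])[:,::-1],.034)[:,:2];print(c,d["score"],cv2.minAreaRect((P*1000).astype(np.float32)))
cv2.imwrite("pics/topcrop.png",cv2.resize(it[165:290,270:410,::-1],None,fx=4.8,fy=4.8,interpolation=cv2.INTER_CUBIC))
E
```

```text
wood_rack [ 0.631 -0.06   0.   ]
wire_rack [ 0.451 -0.095  0.   ]
mug [0.627 0.383 0.   ]
cactus [ 0.556 -0.369  0.   ]
candle [0.398 0.407 0.   ]
wire rect ((450.0699768066406, -88.67007446289062), (296.1268310546875, 76.25238800048828), 81.23485565185547)
wood rect ((631.9513549804688, -56.979644775390625), (81.53846740722656, 299.0755310058594), 4.477311134338379)
wood_rack 0.79 ((630.0957641601562, -58.059112548828125), (87.09832763671875, 304.0227966308594), 4.241706371307373)
wire_rack 0.94 ((449.8409423828125, -90.81135559082031), (297.67071533203125, 81.37138366699219), 80.8695068359375)
```

View pics/topcrop.png

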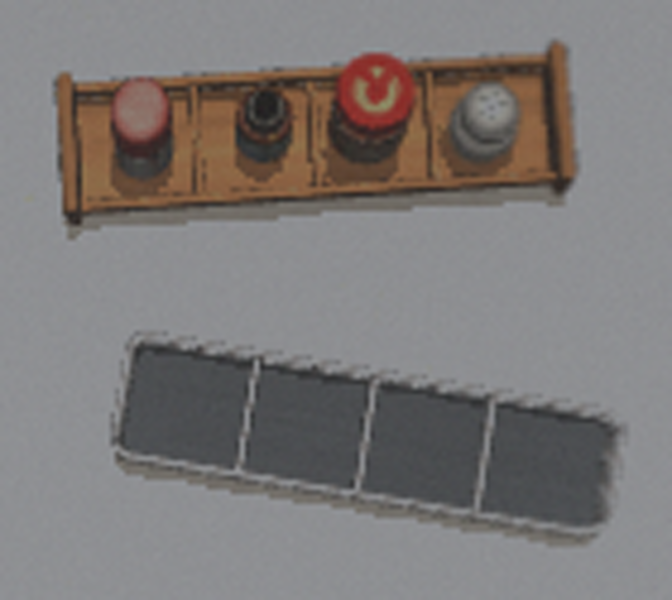

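In the crop, the wood rack turns about +0.077 rad with its centre at (0.631, -0.058). The wire rack turns about -0.155 rad with its centre at (0.450, -0.090). I'll turn the tool so the fingers close along the rack's depth, then go above the wood rack.

Request:
step_arm(
  targets=[
    [[0,0,0.116],[0,0,0],85],
    [[0,0,0.116],[0,0,0],85],
    [[0,0,0.116],[0,0,0],85],
    [[0,0,0.116],[0,0,0],85],
    [[0,0,0.116],[0,0,0],85],
  ],
  grip_force=40,
)

```text
time: 3.27
tool_pos: [0.2192, 0.6384, 0.3039]
tcp_rot: [-1.39, -2.817, -0.0]
wrist_force: [-0.1, -0.8, -0.9]
width: 0.995
grip_force: 0.0
```

Request:
step_arm(
  targets=[
    [[0,0,0.116],[0,0,0],85],
    [[0,0,0.116],[0,0,0],85],
    [[0,0,0.116],[0,0,0],85],
    [[0,0,0.116],[0,0,0],85],
    [[0,0,0.116],[0,0,0],85],
  ],
)

```text
time: 3.68
tool_pos: [0.2192, 0.6384, 0.3039]
tcp_rot: [-2.137, -2.302, 0.0]
wrist_force: [0.4, -0.1, 0.2]
width: 0.997
grip_force: 0.0
```

Request:
step_arm(
  targets=[
    [[0,0,0],[-20,9,0],85],
    [[0,0,0],[-32,15,0],85],
    [[0,0,0],[-32,15,0],85],
    [[0,0,0],[-32,15,0],85],
    [[0,0,0],[-32,15,0],85],
  ],
)

```text
time: 4.1
tool_pos: [0.3002, 0.4951, 0.3039]
tcp_rot: [2.13, 2.309, 0.0]
wrist_force: [0.3, -0.5, 0.6]
width: 0.997
grip_force: 0.0
```

Request:
step_arm(
  targets=[
    [[0,0,0],[-32,15,0],85],
    [[0,0,0],[-32,15,0],85],
    [[0,0,0],[-32,15,0],85],
    [[0,0,0],[-32,15,0],85],
    [[0,0,0],[-32,15,0],85],
  ],
)

```text
time: 4.52
tool_pos: [0.3879, 0.3414, 0.3042]
tcp_rot: [2.13, 2.309, 0.001]
wrist_force: [0.0, 0.6, -0.0]
width: 0.999
grip_force: 0.0
```

Request:
step_arm(
  targets=[
    [[0,0,0],[-32,15,0],85],
    [[0,0,0],[-32,15,0],85],
    [[0,0,0],[-32,15,0],85],
    [[0,0,0],[-32,15,0],85],
    [[0,0,0],[-32,15,0],85],
  ],
)

```text
time: 4.93
tool_pos: [0.4755, 0.1878, 0.3043]
tcp_rot: [2.131, 2.308, 0.001]
wrist_force: [1.0, -0.2, -0.3]
width: 0.996
grip_force: 0.0
```

Request:
step_arm(
  targets=[
    [[0,0,0],[-32,15,0],85],
    [[0,0,0],[-32,15,0],85],
    [[0,0,0],[-32,15,0],85],
    [[0,0,0],[-32,15,0],85],
    [[0,0,0],[-25,12,0],85],
  ],
)

```text
time: 5.35
tool_pos: [0.5599, 0.0402, 0.3042]
tcp_rot: [2.131, 2.307, 0.0]
wrist_force: [0.9, 0.6, 0.0]
width: 0.997
grip_force: 0.0
```

```bash
cat > look.py <<'E'
import sys
from h import *
s=read_state();print(s["time"],np.round(s["tool_pos"],4),np.round(s["tcp_rot"],3),nose_length() if callable(nose_length) else nose_length)
kw=calibration("wrist");im=read_camera("wrist");cv2.imwrite(f"pics/{sys.argv[1]}.png",im[:,:,::-1])
print("cam",np.round(-np.array(kw["R"]).T@np.array(kw["t"]),3))
for n,z in {"red_cap_bottle_mid":.063,"dropper_bottle_mid":.061,"spice_jar_mid":.063,"salt_shaker_mid":.055,"wood_rack":0,"wire_rack":0}.items():
    for d in tip_of("wrist",n)[:2]: print(n,np.round(d["at"]),round(d["score"],2),np.round(plane(kw,[d["at"][::-1]],z)[0],4))
E
python3 look.py w1
```

```text
5.35 [0.5599 0.0402 0.3042] [2.131 2.307 0.   ] 0.0726
cam [0.554 0.118 0.374]
red_cap_bottle_mid [218. 389.] 0.76 [0.6262 0.042  0.063 ]
dropper_bottle_mid [282. 386.] 0.63 [ 0.6331 -0.025   0.061 ]
spice_jar_mid [337. 384.] 0.82 [ 0.6392 -0.0881  0.063 ]
salt_shaker_mid [382. 371.] 0.92 [ 0.6356 -0.1544  0.055 ]
wood_rack [287. 372.] 0.73 [ 0.6329 -0.0608  0.    ]
wire_rack [299. 225.] 0.68 [ 0.4536 -0.0917  0.    ]
```

View pics/w1.png

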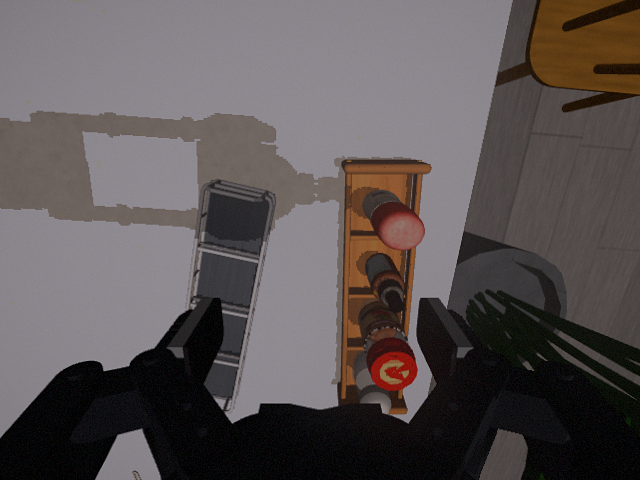

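The wrist view shows red cap bottle, dropper, jar and shaker from top to bottom along column ~385, and the wire rack at (205-275, 180-410). I'll overlay the model to check the estimates.

```bash
cat > ov.py <<'E'
import sys
from h import *
W=[.4505,-.0905,-.156]; O=[.6315,-.058,.077]
B={"r":(.628,.046,.021,.106),"d":(.631,-.026,.0165,.065),"s":(.637,-.088,.0225,.106),"t":(.631,-.158,.022,.074)}
def T(p,x,y,z):
    c,s=np.cos(p[2]),np.sin(p[2]);return [p[0]+c*x-s*y,p[1]+s*x+c*y,z]
def draw(im,k,wires=True,S=1):
    def pl(P,col): cv2.polylines(im,[np.round(proj(k,P)*S).astype(int)],True,col,1,cv2.LINE_AA)
    for p,col in((W,(0,255,0)),(O,(255,255,0))):
        for i in range(4):
            y0=.105-.07*i
            pl([T(p,a*.032,y0+b*.032,.034 if p is O else .01) for a,b in((-1,-1),(1,-1),(1,1),(-1,1))],col)
        L,D=(.29,.075) if p is W else (.301,.084)
        pl([T(p,a*D/2,b*L/2,0.0) for a,b in((-1,-1),(1,-1),(1,1),(-1,1))],(255,0,255))
    for x,y,r,h in B.values():
        for z in(.01,h+.01): pl([[x+r*np.cos(a),y+r*np.sin(a),z] for a in np.linspace(0,6.28,25)],(255,0,0))
E
python3 - <<'E'
from ov import *
k=calibration("wrist");im=cv2.imread("pics/w1.png");im=cv2.resize(im,None,fx=3,fy=3);draw(im,k,S=3)
a=im[480:1260,540:1320];
k=calibration("top");t=read_camera("top")[:,:,::-1].copy();t=cv2.resize(t,None,fx=6,fy=6,interpolation=cv2.INTER_CUBIC);draw(t,k,S=6)
cv2.imwrite("pics/ov1.png",cv2.resize(a,(600,600)));cv2.imwrite("pics/ov2.png",t[1020:1680,1690:2430])
E
```

```text
(no output)
```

View pics/ov1.png

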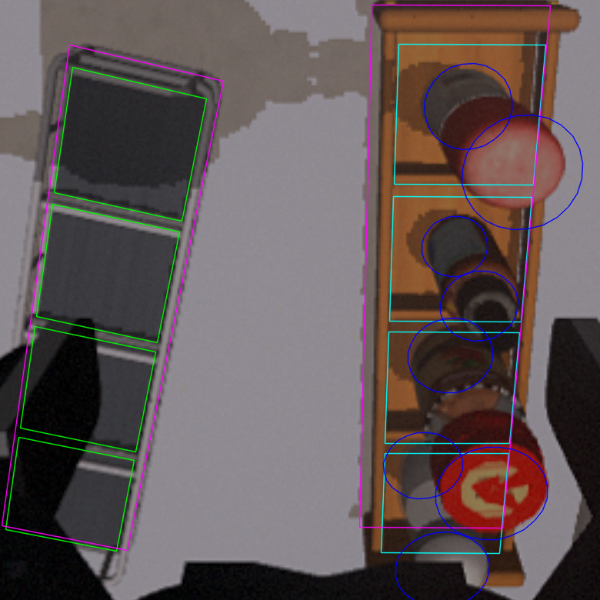

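```bash
python3 -c "
import cv2;a=cv2.imread('pics/ov2.png');print(a.shape);cv2.imwrite('pics/ov2b.png',cv2.resize(a,(672,600)))"
```

```text
(660, 740, 3)
```

View pics/ov2b.png

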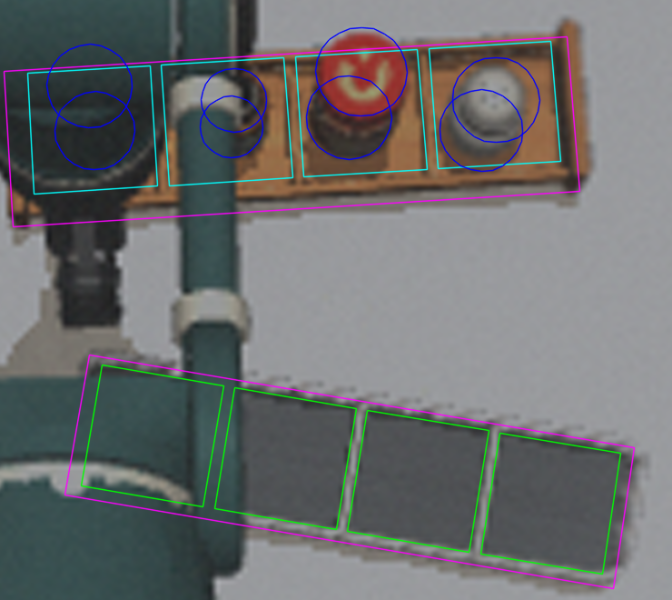

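The overlays agree within a few mm, and the wrist view is slightly biased far from the camera. I'll go to the red cap bottle, the leftmost.

Request:
step_arm(
  targets=[
    [[0,0,0],[1,22,0],85],
    [[0,0,0],[1,22,0],85],
    [[0,0,0],[1,21,15],85],
    [[0,0,0],[0,0,30],85],
    [[0,0,0],[0,0,30],85],
  ],
)

```text
time: 6.17
tool_pos: [0.6254, 0.0524, 0.23]
tcp_rot: [2.126, 2.308, 0.006]
wrist_force: [0.4, -0.5, -0.3]
width: 0.996
grip_force: 0.0
```

```bash
python3 look.py w2
```

```text
6.1667 [0.6254 0.0524 0.23  ] [2.126 2.308 0.006] 0.0726
cam [0.619 0.13  0.3  ]
red_cap_bottle_mid [249. 319.] 0.91 [0.6268 0.0445 0.063 ]
dropper_bottle_mid [332. 323.] 0.64 [ 0.6357 -0.0272  0.061 ]
spice_jar_mid [392. 322.] 0.69 [ 0.6398 -0.0854  0.063 ]
wire_rack [338. 142.] 0.73 [ 0.4546 -0.0898  0.    ]
```

View pics/w2.png

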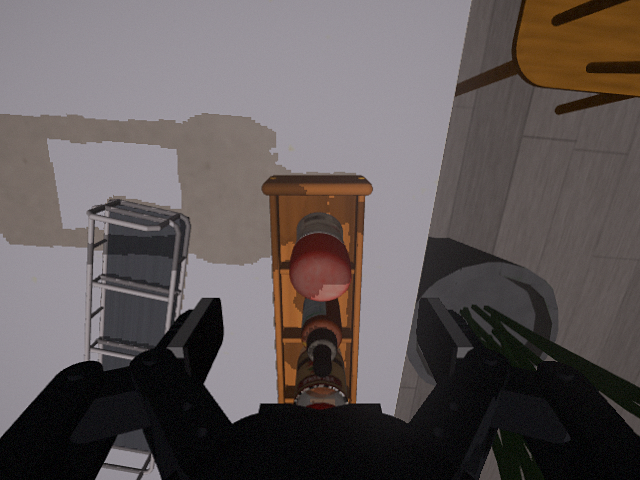

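The red cap bottle is centred between the fingers in depth (column 320). It lies about 5 mm to the right of the tool, so I'll correct that and descend.

Request:
step_arm(
  targets=[
    [[0,0,0],[-5,0,20],85],
    [[0,0,0],[0,0,26],85],
    [[0,0,0],[0,0,26],85],
    [[0,0,0],[0,0,16],85],
    [[0,0,0],[0,0,8],85],
  ],
)

```text
time: 6.93
tool_pos: [0.6234, 0.0458, 0.1323]
tcp_rot: [-2.131, -2.308, 0.001]
wrist_force: [-1.4, 0.5, -0.6]
width: 0.997
grip_force: 0.0
```

Request:
step_arm(
  targets=[
    [[0,0,0],[0,0,0],30],
    [[0,0,0],[0,0,0],30],
    [[0,0,0],[0,0,0],30],
    [[0,0,0],[0,0,0],30],
    [[0,0,0],[0,0,0],30],
  ],
)

```text
time: 7.35
tool_pos: [0.6256, 0.0459, 0.1355]
tcp_rot: [2.129, 2.306, 0.005]
wrist_force: [0.3, 0.6, 4.9]
width: 0.456
grip_force: 40.1
```

Request:
step_arm(
  targets=[
    [[0,0,0],[0,0,0],30],
    [[0,0,0],[0,0,0],30],
    [[0,0,0],[0,0,0],30],
    [[0,0,0],[0,0,0],30],
  ],
)

```text
time: 7.68
tool_pos: [0.6256, 0.0459, 0.1354]
tcp_rot: [2.129, 2.306, 0.005]
wrist_force: [0.6, 0.2, 6.9]
width: 0.45
grip_force: 40.1
```

Request:
step_arm(
  targets=[
    [[0,0,0],[0,0,-15],30],
    [[0,0,0],[0,0,-30],30],
    [[0,0,0],[0,0,-30],30],
    [[0,0,0],[0,0,-25],30],
    [[0,0,0],[-4,-20,0],30],
  ],
)

```text
time: 8.1
tool_pos: [0.6102, 0.0409, 0.2407]
tcp_rot: [2.123, 2.301, 0.017]
wrist_force: [1.4, 0.1, 0.5]
width: 0.453
grip_force: 40.6
```

Request:
step_arm(
  targets=[
    [[0,0,0],[-4,-32,0],30],
    [[0,0,0],[-4,-37,0],30],
    [[0,0,0],[-4,-37,0],30],
    [[0,0,0],[-4,-25,0],30],
    [[0,0,0],[0,-10,0],30],
  ],
)

```text
time: 8.52
tool_pos: [0.4611, 0.0126, 0.2322]
tcp_rot: [-2.13, -2.307, 0.003]
wrist_force: [-0.4, 1.5, -0.4]
width: 0.45
grip_force: 40.5
```

Request:
step_arm(
  targets=[
    [[0,0,0.08],[0,0,0],30],
    [[0,0,0.08],[0,0,0],30],
    [[0,0,0.07],[0,0,0],30],
  ],
)

```text
time: 8.77
tool_pos: [0.4654, 0.0131, 0.2335]
tcp_rot: [2.385, 2.043, 0.002]
wrist_force: [-0.6, 0.0, -0.3]
width: 0.452
grip_force: 40.5
```

```bash
cat > go.py <<'E'
import sys
from h import *
from ov import W
def frame(yaw): return np.array([-np.sin(yaw),np.cos(yaw)]),np.array([np.cos(yaw),np.sin(yaw)])
s=read_state();p=s["tool_pos"];y=Ro.from_rotvec(s["tcp_rot"]).as_matrix()[:,1];yaw=np.arctan2(y[1],y[0])
print("t",round(s["time"],2),"pos",np.round(p,4),"yaw",round(yaw,4),"tilt z",np.round(Ro.from_rotvec(s["tcp_rot"]).as_matrix()[:,2],3),"w",round(s["width"],3),"F",np.round(s["wrist_force"],1))
def to(x,yy): 
    tx,ty=frame(yaw);d=np.array([x,yy])-p[:2];return np.round([d@tx*1000,d@ty*1000],1)
def slot(i):
    yy=[.105,.035,-.035,-.105][i];return W[0]-np.sin(W[2])*yy,W[1]+np.cos(W[2])*yy
if __name__=="__main__":
    i=int(sys.argv[1]);print("slot",np.round(slot(i),4),"shift tool",to(*slot(i)),"turn az",round(yaw-W[2],3))
E
python3 go.py 0; python3 look.py w3
```

```text
t 8.77 pos [0.4654 0.0131 0.2335] yaw -0.1541 tilt z [ 0.002  0.    -1.   ] w 0.452 F [-0.6  0.  -0.3]
slot [0.4668 0.0132] shift tool [0.3 1.3] turn az 0.002
8.7667 [0.4654 0.0131 0.2335] [2.385e+00 2.043e+00 2.000e-03] 0.0726
cam [0.478 0.09  0.304]
red_cap_bottle_mid [306. 320.] 0.97 [ 0.4579 -0.0432  0.063 ]
dropper_bottle_mid [254. 546.] 0.69 [ 0.6361 -0.0276  0.061 ]
spice_jar_mid [325. 547.] 0.79 [ 0.6389 -0.0896  0.063 ]
salt_shaker_mid [382. 537.] 0.61 [ 0.6381 -0.1539  0.055 ]
wood_rack [261. 502.] 0.72 [ 0.6341 -0.0578  0.    ]
wood_rack [381. 534.] 0.59 [ 0.6706 -0.207   0.    ]
```

View pics/w3.png

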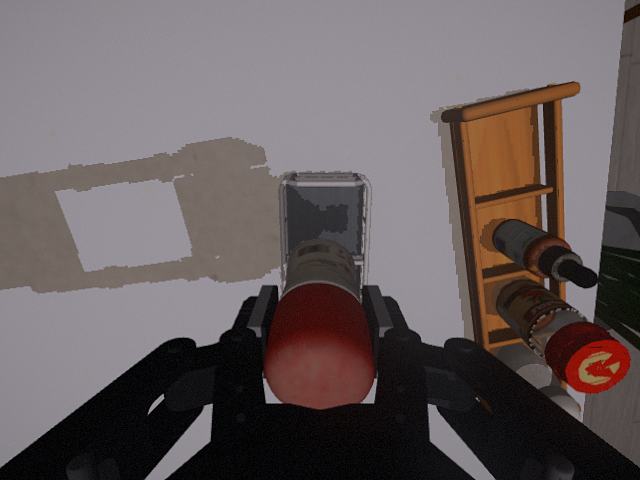

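```bash
python3 - <<'E'
from go import *
k=calibration("wrist")
c,s_=np.cos(W[2]),np.sin(W[2]);R2=np.array([[c,-s_],[s_,c]])
f=lambda uv,z:np.round((plane(k,[uv],z)[0,:2]-W[:2])@R2*1000,1)
print("floor edge +y",f((325,186),.01),"floor L",f((287,230),.01),"R",f((363,230),.01),"outer wire top end",f((325,173),.058))
print("foot near edge",f((325,240),.1095), "L/R",f((290,262),.11),f((356,262),.11),"tcp",np.round((p[:2]-W[:2])@R2*1000,1))
E
```

```text
t 9.12 pos [0.4653 0.0131 0.2329] yaw -0.1488 tilt z [ 0. -0. -1.] w 0.453 F [0.  0.1 0.3]
floor edge +y [  3.2 135.1] floor L [-30.7  95. ] R [38.  95.5] outer wire top end [  2.3 152.2]
foot near edge [  2.  118.5] L/R [-19.4 104.3] [ 21.2 104.6] tcp [ -1.5 104.6]
```

The bottle sits over the first compartment, about 3 mm low in both axes. I'll correct and lower it.

Request:
step_arm(
  targets=[
    [[0,0,0],[4,3,15],30],
    [[0,0,0],[0,0,28],30],
    [[0,0,0],[0,0,26],30],
    [[0,0,0],[0,0,14],30],
    [[0,0,0],[0,0,8],30],
  ],
)

```text
time: 9.53
tool_pos: [0.467, 0.0166, 0.1394]
tcp_rot: [-2.379, -2.048, 0.005]
wrist_force: [-0.0, 0.1, -0.7]
width: 0.455
grip_force: 40.5
```

Request:
step_arm(
  targets=[
    [[0,0,0],[0,0,3],30],
    [[0,0,0],[0,0,2],30],
    [[0,0,0],[0,0,0],30],
  ],
)

```text
time: 9.78
tool_pos: [0.4693, 0.0165, 0.1375]
tcp_rot: [2.381, 2.048, 0.001]
wrist_force: [0.6, 0.4, 0.4]
width: 0.455
grip_force: 40.5
```

Request:
step_arm(
  targets=[
    [[0,0,0],[0,0,2],30],
    [[0,0,0],[0,0,0],30],
  ],
)

```text
time: 9.95
tool_pos: [0.4693, 0.0165, 0.1358]
tcp_rot: [2.381, 2.048, 0.002]
wrist_force: [-0.5, -0.6, -1.5]
width: 0.458
grip_force: 40.5
```

Request:
step_arm(
  targets=[
    [[0,0,0],[0,0,0],50],
    [[0,0,0],[0,0,0],60],
    [[0,0,0],[0,0,0],75],
    [[0,0,0],[0,0,0],85],
    [[0,0,0],[0,0,0],85],
  ],
)

```text
time: 10.37
tool_pos: [0.4687, 0.0165, 0.1351]
tcp_rot: [2.381, 2.049, 0.0]
wrist_force: [0.5, -0.7, 0.1]
width: 0.993
grip_force: 0.0
```

Request:
step_arm(
  targets=[
    [[0,0,0],[0,0,-15],85],
    [[0,0,0],[0,0,-30],85],
    [[0,0,0],[0,0,-35],85],
    [[0,0,0],[0,0,-20],85],
    [[0,0,0],[0,0,0],85],
  ],
)

```text
time: 10.78
tool_pos: [0.4719, 0.0165, 0.2406]
tcp_rot: [2.376, 2.044, 0.012]
wrist_force: [1.2, -0.1, 0.4]
width: 0.999
grip_force: 0.0
```

```bash
python3 look.py w4; python3 -c "
from go import *
print(to(.633,-.025))"
```

```text
10.7833 [0.4719 0.0165 0.2406] [2.376 2.044 0.012] 0.0726
cam [0.483 0.093 0.311]
red_cap_bottle_mid [240. 314.] 0.64 [0.4689 0.0135 0.063 ]
dropper_bottle_mid [258. 526.] 0.91 [ 0.6339 -0.0279  0.061 ]
spice_jar_mid [322. 531.] 0.97 [ 0.6394 -0.0872  0.063 ]
salt_shaker_mid [380. 521.] 0.71 [ 0.6375 -0.1542  0.055 ]
wood_rack [264. 489.] 0.97 [ 0.6338 -0.0583  0.    ]
wire_rack [316. 315.] 0.72 [ 0.4538 -0.0902  0.    ]
t 11.13 pos [0.4675 0.0165 0.2332] yaw -0.15 tilt z [-0.003  0.    -1.   ] w 0.996 F [ 0.1 -0.3 -0.9]
[-16.3 169.8]
```

View pics/w4.png

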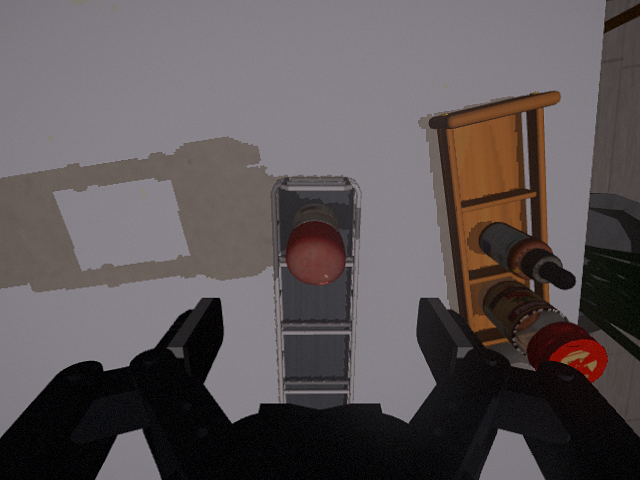

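The red cap bottle stands upright in the first wire compartment (315,240). I'll take the spice jar next, because with it gone the low dropper grasp has room.

Request:
step_arm(
  targets=[
    [[0,0,0],[-8,20,0],85],
    [[0,0,0],[-16,38,0],85],
    [[0,0,0],[-16,38,0],85],
    [[0,0,0],[-16,38,0],85],
    [[0,0,0],[-16,36,0],85],
  ],
)

```text
time: 11.55
tool_pos: [0.627, -0.081, 0.2333]
tcp_rot: [-2.38, -2.048, 0.002]
wrist_force: [0.3, 0.1, 0.2]
width: 1.0
grip_force: 0.0
```

Request:
step_arm(
  targets=[
    [[0,0,0],[-6,14,0],85],
    [[0,0,-0.08],[0,0,0],85],
    [[0,0,-0.08],[0,0,0],85],
    [[0,0,-0.067],[0,0,0],85],
    [[0,0,0],[0,0,0],85],
  ],
)

```text
time: 11.97
tool_pos: [0.6384, -0.0882, 0.233]
tcp_rot: [-2.131, -2.305, 0.003]
wrist_force: [-0.0, 0.1, 1.4]
width: 0.997
grip_force: 0.0
```

```bash
python3 look.py w5; python3 -c "
from go import *
print(to(.6385,-.087))"
```

```text
11.9667 [ 0.6384 -0.0882  0.233 ] [-2.131 -2.305  0.003] 0.0726
cam [ 0.633 -0.011  0.303]
red_cap_bottle_mid [71. 75.] 0.59 [0.4707 0.0134 0.063 ]
dropper_bottle_mid [154. 318.] 0.63 [ 0.6323 -0.0277  0.061 ]
salt_shaker_mid [310. 310.] 0.71 [ 0.6355 -0.1538  0.055 ]
wire_rack [202. 116.] 0.6 [ 0.4506 -0.0888  0.    ]
t 12.32 pos [ 0.6387 -0.088   0.2349] yaw 0.0764 tilt z [-0.  0. -1.] w 0.995 F [ 0.1 -0.3 -0.4]
[ 1.  -0.2]
```

Request:
step_arm(
  targets=[
    [[0,0,0],[0,0,20],85],
    [[0,0,0],[0,0,28],85],
    [[0,0,0],[0,0,26],85],
    [[0,0,0],[0,0,16],85],
    [[0,0,0],[0,0,9],85],
  ],
)

```text
time: 12.73
tool_pos: [0.6371, -0.0877, 0.1329]
tcp_rot: [-2.132, -2.302, 0.004]
wrist_force: [-1.0, -0.5, 0.5]
width: 0.992
grip_force: 0.0
```

Request:
step_arm(
  targets=[
    [[0,0,0],[0,0,0],35],
    [[0,0,0],[0,0,0],35],
    [[0,0,0],[0,0,0],35],
    [[0,0,0],[0,0,0],35],
    [[0,0,0],[0,0,0],35],
  ],
)

```text
time: 13.15
tool_pos: [0.64, -0.0883, 0.138]
tcp_rot: [2.132, 2.303, 0.003]
wrist_force: [-0.8, -0.1, 2.8]
width: 0.507
grip_force: 40.3
```

Request:
step_arm(
  targets=[
    [[0,0,0],[0,0,0],35],
    [[0,0,0],[0,0,0],35],
    [[0,0,0],[0,0,0],35],
  ],
)

```text
time: 13.4
tool_pos: [0.6399, -0.0883, 0.1379]
tcp_rot: [2.133, 2.303, 0.003]
wrist_force: [-1.9, 0.3, 6.1]
width: 0.509
grip_force: 40.3
```

```bash
sed -i 's/^W=.*; O/W=[.4525,-.0905,-.154]; O/' ov.py; python3 go.py 2
```

```text
t 13.4 pos [ 0.6399 -0.0883  0.1379] yaw 0.077 tilt z [ 0.003 -0.001 -1.   ] w 0.509 F [-1.9  0.3  6.1]
slot [ 0.4471 -0.1251] shift tool [ -21.9 -195.1] turn az 0.231
```

Request:
step_arm(
  targets=[
    [[0,0,0],[0,0,-15],35],
    [[0,0,0],[0,0,-30],35],
    [[0,0,0],[0,0,-30],35],
    [[0,0,0],[0,0,-25],35],
    [[0,0,0],[-2,-18,0],35],
  ],
)

```text
time: 13.82
tool_pos: [0.6266, -0.0918, 0.2435]
tcp_rot: [2.125, 2.297, 0.013]
wrist_force: [0.8, -0.2, 0.6]
width: 0.505
grip_force: 41.0
```

Request:
step_arm(
  targets=[
    [[0,0,0],[-4,-37,0],35],
    [[0,0,0],[-4,-38,0],35],
    [[0,0,0],[-4,-38,0],35],
    [[0,0,0],[-4,-38,0],35],
    [[0,0,0],[-4,-26,0],35],
  ],
)

```text
time: 14.23
tool_pos: [0.4426, -0.1248, 0.2351]
tcp_rot: [-2.133, -2.304, 0.002]
wrist_force: [-0.2, -0.9, -1.1]
width: 0.508
grip_force: 41.1
```

Request:
step_arm(
  targets=[
    [[0,0,0.08],[0,0,0],35],
    [[0,0,0.08],[0,0,0],35],
    [[0,0,0.07],[0,0,0],35],
    [[0,0,0],[0,0,0],35],
  ],
)

```text
time: 14.57
tool_pos: [0.4457, -0.1251, 0.236]
tcp_rot: [2.386, 2.042, 0.001]
wrist_force: [0.5, 0.1, -1.0]
width: 0.506
grip_force: 41.2
```

```bash
python3 go.py 2; python3 look.py w6
```

```text
t 14.57 pos [ 0.4457 -0.1251  0.236 ] yaw -0.1552 tilt z [ 0.001 -0.    -1.   ] w 0.506 F [ 0.5  0.1 -1. ]
slot [ 0.4471 -0.1251] shift tool [0.2 1.4] turn az -0.001
14.5667 [ 0.4457 -0.1251  0.236 ] [2.386e+00 2.042e+00 1.000e-03] 0.0726
cam [ 0.458 -0.048  0.306]
red_cap_bottle_mid [ 27. 324.] 0.77 [0.4703 0.0123 0.063 ]
dropper_bottle_mid [ 53. 584.] 0.57 [ 0.6362 -0.0278  0.061 ]
dropper_bottle_mid [414. 451.] 0.19 [ 0.5388 -0.3126  0.061 ]
spice_jar_mid [108. 524.] 0.3 [ 0.5966 -0.0559  0.063 ]
salt_shaker_mid [236. 562.] 0.68 [ 0.6332 -0.1563  0.055 ]
wood_rack [411. 452.] 0.72 [ 0.5598 -0.3744  0.    ]
wood_rack [109. 524.] 0.59 [ 0.6325 -0.0589  0.    ]
wire_rack [179. 324.] 0.97 [ 0.4552 -0.0911  0.    ]
wire_rack [ 52. 580.] 0.26 [ 0.6772 -0.0209  0.    ]
```

View pics/w6.png

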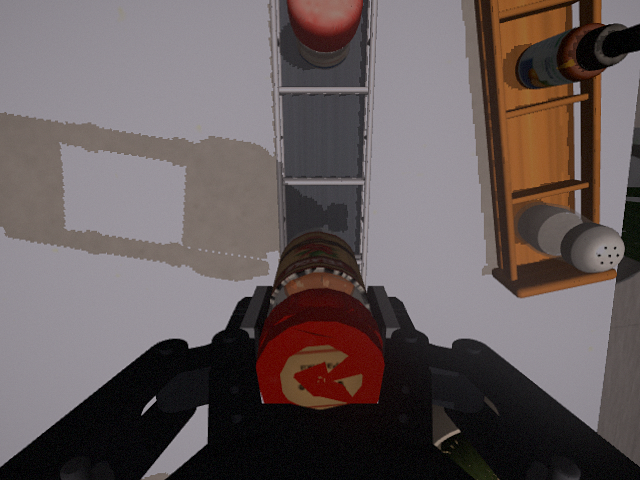

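```bash
cat > chk.py <<'E'
from go import *
import sys
k=calibration("wrist")
c,s_=np.cos(W[2]),np.sin(W[2]);R2=np.array([[c,-s_],[s_,c]])
print("tcp",np.round((p[:2]-W[:2])@R2*1000,1))
for a in sys.argv[1:]:
    u,v,z=map(float,a.split(","));print(a,np.round((plane(k,[(u,v)],z)[0,:2]-W[:2])@R2*1000,1))
E
python3 chk.py 325,90,.034 325,182,.034 281,140,.034 369,140,.034 320,232,.108 274,265,.108 362,265,.108
```

```text
t 14.92 pos [ 0.4462 -0.125   0.2358] yaw -0.1521 tilt z [-0.  0. -1.] w 0.505 F [-0.2  0.8 -0.7]
tcp [ -1. -35.]
325,90,.034 [ 3.1 70.4]
325,182,.034 [3.5 2.1]
281,140,.034 [-30.8  34.5]
369,140,.034 [37.4 34.7]
320,232,.108 [ -0.4 -17.4]
274,265,.108 [-29.5 -39.3]
362,265,.108 [ 26.1 -39.1]
```

Request:
step_arm(
  targets=[
    [[0,0,0],[2,4,15],35],
    [[0,0,0],[0,0,28],35],
    [[0,0,0],[0,0,26],35],
    [[0,0,0],[0,0,14],35],
    [[0,0,0],[0,0,8],35],
  ],
)

```text
time: 15.33
tool_pos: [0.4488, -0.123, 0.1424]
tcp_rot: [-2.381, -2.043, 0.004]
wrist_force: [-0.4, 0.1, -1.5]
width: 0.508
grip_force: 41.2
```

Request:
step_arm(
  targets=[
    [[0,0,0],[0,0,4],35],
    [[0,0,0],[0,0,2],35],
    [[0,0,0],[0,0,0],35],
  ],
)

```text
time: 15.58
tool_pos: [0.4509, -0.1238, 0.1394]
tcp_rot: [2.384, 2.045, 0.001]
wrist_force: [-0.4, 0.5, -1.6]
width: 0.507
grip_force: 41.2
```

Request:
step_arm(
  targets=[
    [[0,0,0],[0,0,2],35],
    [[0,0,0],[0,0,0],35],
  ],
)

```text
time: 15.75
tool_pos: [0.4514, -0.124, 0.138]
tcp_rot: [2.383, 2.044, 0.002]
wrist_force: [0.5, -0.2, -1.0]
width: 0.503
grip_force: 41.0
```

Request:
step_arm(
  targets=[
    [[0,0,0],[0,0,0],50],
    [[0,0,0],[0,0,0],60],
    [[0,0,0],[0,0,0],75],
    [[0,0,0],[0,0,0],85],
    [[0,0,0],[0,0,0],85],
  ],
)

```text
time: 16.17
tool_pos: [0.4504, -0.1237, 0.1371]
tcp_rot: [2.385, 2.045, 0.0]
wrist_force: [0.7, -0.1, -0.4]
width: 0.991
grip_force: 0.0
```

Request:
step_arm(
  targets=[
    [[0,0,0],[0,0,-15],85],
    [[0,0,0],[0,0,-30],85],
    [[0,0,0],[0,0,-35],85],
    [[0,0,0],[0,0,-20],85],
    [[0,0,0],[0,0,0],85],
  ],
)

```text
time: 16.58
tool_pos: [0.4535, -0.1247, 0.2426]
tcp_rot: [2.378, 2.04, 0.008]
wrist_force: [1.5, -0.6, 0.1]
width: 0.994
grip_force: 0.0
```

```bash
sed -i 's/^W=.*; O/W=[.4545,-.0900,-.154]; O/' ov.py; python3 look.py w7; python3 -c "
from go import *
print(to(.634,-.0265),to(.634,-.157))"
```

```text
16.5833 [ 0.4535 -0.1247  0.2426] [2.378 2.04  0.008] 0.0726
cam [ 0.465 -0.048  0.312]
red_cap_bottle_mid [ 30. 312.] 0.95 [0.4716 0.013  0.063 ]
dropper_bottle_mid [ 58. 558.] 0.73 [ 0.6337 -0.0271  0.061 ]
salt_shaker_mid [231. 547.] 0.6 [ 0.6361 -0.1536  0.055 ]
wood_rack [110. 506.] 0.58 [ 0.6317 -0.0577  0.    ]
wire_rack [179. 311.] 0.84 [ 0.4533 -0.0907  0.    ]
t 16.93 pos [ 0.4494 -0.1233  0.2352] yaw -0.153 tilt z [-0.003  0.001 -1.   ] w 0.996 F [-1.3  0.1 -0. ]
[123.8 167.7] [ -5.2 187.6]
```

Request:
step_arm(
  targets=[
    [[0,0,0],[10,14,0],85],
    [[0,0,0],[23,31,0],85],
    [[0,0,0],[23,31,0],85],
    [[0,0,0],[23,31,0],85],
    [[0,0,0],[23,31,0],85],
  ],
)

```text
time: 17.35
tool_pos: [0.6031, -0.0429, 0.2354]
tcp_rot: [-2.384, -2.044, 0.002]
wrist_force: [-0.6, -0.9, 0.4]
width: 0.997
grip_force: 0.0
```

Request:
step_arm(
  targets=[
    [[0,0,0],[22,30,0],85],
    [[0,0,-0.08],[0,0,0],85],
    [[0,0,-0.08],[0,0,0],85],
    [[0,0,-0.07],[0,0,0],85],
    [[0,0,0],[0,0,0],85],
  ],
)

```text
time: 17.77
tool_pos: [0.6349, -0.0263, 0.2349]
tcp_rot: [-2.13, -2.306, 0.003]
wrist_force: [0.5, 0.1, -0.4]
width: 0.994
grip_force: 0.0
```

```bash
python3 look.py w8; python3 -c "
from go import *
print(to(.634,-.0265))"
```

```text
17.7667 [ 0.6349 -0.0263  0.2349] [-2.13  -2.306  0.003] 0.0726
cam [0.63  0.051 0.305]
red_cap_bottle_mid [169.  92.] 0.84 [0.4691 0.0115 0.063 ]
dropper_bottle_mid [237. 320.] 0.88 [ 0.6348 -0.0267  0.061 ]
spice_jar_mid [236. 318.] 0.38 [ 0.6331 -0.0258  0.063 ]
salt_shaker_mid [372. 309.] 0.6 [ 0.6352 -0.1556  0.055 ]
salt_shaker_mid [250. 318.] 0.56 [ 0.6342 -0.0397  0.055 ]
wood_rack [249. 316.] 0.8 [ 0.6332 -0.0582  0.    ]
wire_rack [264. 133.] 0.8 [ 0.4564 -0.0889  0.    ]
t 18.12 pos [ 0.6351 -0.0269  0.2369] yaw 0.076 tilt z [-0. -0. -1.] w 0.991 F [-0.1 -0.2 -0.5]
[ 0.4 -1.1]
```

View pics/w8.png

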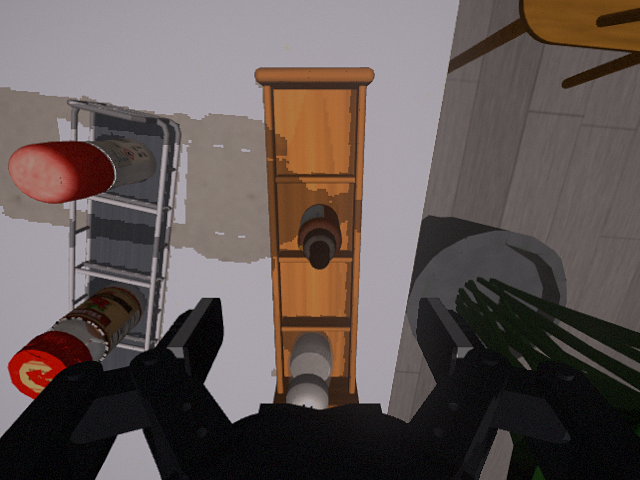

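The dropper is centred between the fingers (320,237), and the jar and red cap bottle stand upright in the wire rack. I'll descend on the dropper, slowly at the end.

Request:
step_arm(
  targets=[
    [[0,0,0],[0,0,20],85],
    [[0,0,0],[0,0,30],85],
    [[0,0,0],[0,0,30],85],
    [[0,0,0],[0,0,17],85],
    [[0,0,0],[0,0,10],85],
  ],
)

```text
time: 18.53
tool_pos: [0.6333, -0.0267, 0.1268]
tcp_rot: [-2.133, -2.302, 0.005]
wrist_force: [-0.3, 0.7, -0.2]
width: 0.997
grip_force: 0.0
```

Request:
step_arm(
  targets=[
    [[0,0,0],[0,0,6],85],
    [[0,0,0],[0,0,5],75],
    [[0,0,0],[0,0,0],60],
    [[0,0,0],[0,0,0],40],
    [[0,0,0],[0,0,0],22],
  ],
)

```text
time: 18.95
tool_pos: [0.6364, -0.0268, 0.1205]
tcp_rot: [2.133, 2.304, 0.003]
wrist_force: [0.8, -0.6, -1.1]
width: 0.467
grip_force: 0.0
```

Request:
step_arm(
  targets=[
    [[0,0,0],[0,0,0],22],
    [[0,0,0],[0,0,0],22],
    [[0,0,0],[0,0,0],22],
    [[0,0,0],[0,0,0],22],
    [[0,0,0],[0,0,0],22],
  ],
)

```text
time: 19.37
tool_pos: [0.6363, -0.0268, 0.1206]
tcp_rot: [2.133, 2.304, 0.002]
wrist_force: [-0.7, 0.4, 6.2]
width: 0.368
grip_force: 39.5
```

```bash
python3 go.py 1
```

```text
t 19.37 pos [ 0.6363 -0.0268  0.1206] yaw 0.0771 tilt z [ 0.003 -0.    -1.   ] w 0.368 F [-0.7  0.4  6.2]
slot [ 0.4599 -0.0554] shift tool [ -15.  -178.1] turn az 0.231
```

Request:
step_arm(
  targets=[
    [[0,0,0],[0,0,-15],22],
    [[0,0,0],[0,0,-30],22],
    [[0,0,0],[0,0,-35],22],
    [[0,0,0],[0,0,-30],22],
    [[0,0,0],[-2,-16,0],22],
  ],
)

```text
time: 19.78
tool_pos: [0.6254, -0.03, 0.2374]
tcp_rot: [2.125, 2.297, 0.016]
wrist_force: [2.9, -0.4, 1.3]
width: 0.361
grip_force: 39.8
```

Request:
step_arm(
  targets=[
    [[0,0,0],[-3,-36,0],22],
    [[0,0,0],[-3,-38,0],22],
    [[0,0,0],[-3,-38,0],22],
    [[0,0,0],[-3,-30,0],22],
    [[0,0,0],[-1,-20,0],22],
  ],
)

```text
time: 20.2
tool_pos: [0.4555, -0.0555, 0.2279]
tcp_rot: [-2.133, -2.304, 0.003]
wrist_force: [-0.9, 0.3, -1.2]
width: 0.361
grip_force: 39.8
```

Request:
step_arm(
  targets=[
    [[0,0,0.08],[0,0,0],22],
    [[0,0,0.08],[0,0,0],22],
    [[0,0,0.07],[0,0,0],22],
    [[0,0,0],[0,0,0],22],
  ],
)

```text
time: 20.53
tool_pos: [0.4586, -0.0554, 0.2289]
tcp_rot: [2.386, 2.043, 0.0]
wrist_force: [0.8, -0.2, 0.3]
width: 0.363
grip_force: 39.8
```

```bash
python3 go.py 1; python3 look.py w9
```

```text
t 20.53 pos [ 0.4586 -0.0554  0.2289] yaw -0.1549 tilt z [ 0. -0. -1.] w 0.363 F [ 0.8 -0.2  0.3]
slot [ 0.4599 -0.0554] shift tool [0.1 1.3] turn az -0.001
20.5333 [ 0.4586 -0.0554  0.2289] [2.386 2.043 0.   ] 0.0726
cam [0.471 0.021 0.299]
salt_shaker_mid [319. 548.] 0.69 [ 0.6344 -0.1555  0.055 ]
wood_rack [192. 515.] 0.69 [ 0.6349 -0.0583  0.    ]
```

View pics/w9.png

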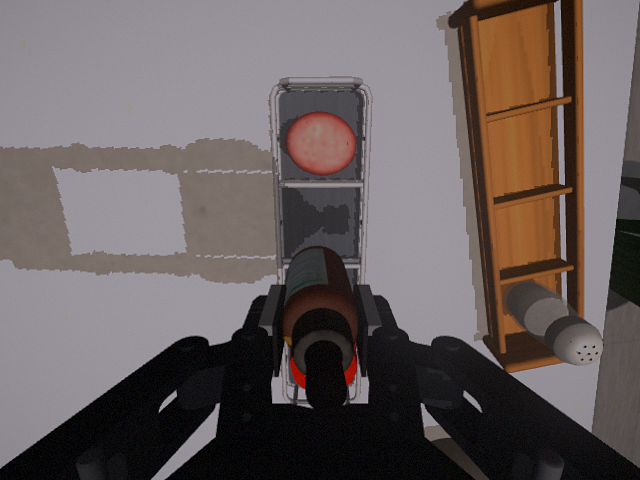

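```bash
python3 chk.py 321,143,.116 321,174,.116 323,388,.116 322,183,.034 322,95,.034 320,247,.113 275,184,.034 370,184,.034
```

```text
t 20.88 pos [ 0.459  -0.0553  0.2288] yaw -0.1522 tilt z [-0.  0. -1.] w 0.368 F [-0.2 -0.3 -0.5]
tcp [-0.8 35. ]
321,143,.116 [1.000e-01 1.057e+02]
321,174,.116 [ 0.1 89.6]
323,388,.116 [  1.9 -51.1]
322,183,.034 [ 1.2 72.3]
322,95,.034 [  0.9 136.3]
320,247,.113 [-0.3 47.1]
275,184,.034 [-35.7  71.5]
370,184,.034 [38.8 71.6]
```

Request:
step_arm(
  targets=[
    [[0,0,0],[2,2,15],22],
    [[0,0,0],[0,0,28],22],
    [[0,0,0],[0,0,28],22],
    [[0,0,0],[0,0,16],22],
    [[0,0,0],[0,0,10],22],
  ],
)

```text
time: 21.3
tool_pos: [0.4597, -0.0534, 0.1294]
tcp_rot: [-2.382, -2.044, 0.004]
wrist_force: [-0.0, 0.3, -1.4]
width: 0.365
grip_force: 39.9
```

Request:
step_arm(
  targets=[
    [[0,0,0],[0,0,5],22],
    [[0,0,0],[0,0,3],22],
    [[0,0,0],[0,0,2],22],
    [[0,0,0],[0,0,0],22],
  ],
)

```text
time: 21.63
tool_pos: [0.462, -0.0538, 0.1226]
tcp_rot: [2.384, 2.045, 0.001]
wrist_force: [-0.4, 0.4, -0.7]
width: 0.36
grip_force: 39.9
```

Request:
step_arm(
  targets=[
    [[0,0,0],[0,0,1.5],22],
    [[0,0,0],[0,0,0.5],22],
    [[0,0,0],[0,0,0],22],
  ],
)

```text
time: 21.88
tool_pos: [0.4619, -0.0538, 0.1206]
tcp_rot: [2.384, 2.044, 0.002]
wrist_force: [0.4, 0.7, -0.8]
width: 0.363
grip_force: 39.9
```

Request:
step_arm(
  targets=[
    [[0,0,0],[0,0,0],40],
    [[0,0,0],[0,0,0],55],
    [[0,0,0],[0,0,0],70],
    [[0,0,0],[0,0,0],85],
    [[0,0,0],[0,0,0],85],
  ],
)

```text
time: 22.3
tool_pos: [0.4613, -0.0537, 0.1199]
tcp_rot: [2.385, 2.045, -0.0]
wrist_force: [-0.5, 0.1, 0.7]
width: 0.986
grip_force: 0.0
```

Request:
step_arm(
  targets=[
    [[0,0,0],[0,0,-10],85],
    [[0,0,0],[0,0,-30],85],
    [[0,0,0],[0,0,-35],85],
    [[0,0,0],[0,0,-25],85],
    [[0,0,0],[0,0,-10],85],
  ],
)

```text
time: 22.72
tool_pos: [0.4636, -0.0541, 0.235]
tcp_rot: [2.38, 2.041, 0.008]
wrist_force: [0.7, 0.5, 0.7]
width: 0.995
grip_force: 0.0
```

```bash
python3 look.py w10; python3 -c "
from go import *
print(to(.635,-.157))"
```

```text
22.7167 [ 0.4636 -0.0541  0.235 ] [2.38  2.041 0.008] 0.0726
cam [0.475 0.023 0.305]
dropper_bottle_mid [236. 312.] 0.57 [ 0.4593 -0.0532  0.061 ]
spice_jar_mid [319. 313.] 0.67 [ 0.4494 -0.1226  0.063 ]
spice_jar_mid [236. 314.] 0.47 [ 0.4613 -0.0524  0.063 ]
salt_shaker_mid [319. 540.] 0.86 [ 0.6391 -0.1578  0.055 ]
salt_shaker_mid [253. 315.] 0.32 [ 0.4594 -0.069   0.055 ]
wood_rack [192. 501.] 0.77 [ 0.6336 -0.0568  0.    ]
wire_rack [252. 314.] 0.56 [ 0.4549 -0.0882  0.    ]
t 23.07 pos [ 0.4599 -0.0534  0.2277] yaw -0.153 tilt z [-0.004  0.001 -1.   ] w 0.993 F [ 0.8 -0.7 -0. ]
[-75.7 188.8]
```

Request:
step_arm(
  targets=[
    [[0,0,0],[-9,21,0],85],
    [[0,0,0],[-14,36,0],85],
    [[0,0,0],[-14,36,0],85],
    [[0,0,0],[-14,36,0],85],
    [[0,0,0],[-14,36,0],85],
  ],
)

```text
time: 23.48
tool_pos: [0.6149, -0.1437, 0.2275]
tcp_rot: [-2.382, -2.043, 0.003]
wrist_force: [1.4, 0.8, 0.8]
width: 0.994
grip_force: 0.0
```

Request:
step_arm(
  targets=[
    [[0,0,0],[-10,24,0],85],
    [[0,0,-0.08],[0,0,0],85],
    [[0,0,-0.08],[0,0,0],85],
    [[0,0,-0.07],[0,0,0],85],
    [[0,0,0],[0,0,0],85],
  ],
)

```text
time: 23.9
tool_pos: [0.6359, -0.1566, 0.2272]
tcp_rot: [-2.13, -2.304, 0.003]
wrist_force: [0.3, -0.6, -1.1]
width: 0.996
grip_force: 0.0
```

```bash
python3 look.py w11; python3 -c "
from go import *
print(to(.635,-.156))"
```

```text
23.9 [ 0.6359 -0.1566  0.2272] [-2.13  -2.304  0.003] 0.0726
cam [ 0.631 -0.079  0.297]
dropper_bottle_mid [66. 58.] 0.67 [ 0.4597 -0.0533  0.061 ]
spice_jar_mid [174.  56.] 0.73 [ 0.4497 -0.1227  0.063 ]
salt_shaker_mid [235. 325.] 0.61 [ 0.6394 -0.1546  0.055 ]
salt_shaker_mid [176.  55.] 0.29 [ 0.4424 -0.1253  0.055 ]
wood_rack [104. 328.] 0.58 [ 0.6345 -0.0592  0.    ]
wire_rack [127. 110.] 0.95 [ 0.4526 -0.0909  0.    ]
t 24.25 pos [ 0.6365 -0.1565  0.2298] yaw 0.0764 tilt z [-0.  0. -1.] w 0.991 F [-0.5  1.  -0.3]
[ 0.6 -1.5]
```

Request:
step_arm(
  targets=[
    [[0,0,0],[1,1,20],85],
    [[0,0,0],[0,0,30],85],
    [[0,0,0],[0,0,30],85],
    [[0,0,0],[0,0,15],85],
    [[0,0,0],[0,0,9],85],
  ],
)

```text
time: 24.67
tool_pos: [0.6356, -0.155, 0.1227]
tcp_rot: [-2.132, -2.302, 0.003]
wrist_force: [0.1, 0.7, -0.2]
width: 0.994
grip_force: 0.0
```

Request:
step_arm(
  targets=[
    [[0,0,0],[0,0,5],85],
    [[0,0,0],[0,0,2],75],
    [[0,0,0],[0,0,0],55],
    [[0,0,0],[0,0,0],35],
    [[0,0,0],[0,0,0],35],
  ],
)

```text
time: 25.08
tool_pos: [0.6385, -0.1558, 0.1206]
tcp_rot: [2.133, 2.304, 0.002]
wrist_force: [-0.4, -0.4, 0.8]
width: 0.461
grip_force: 0.4
```

Request:
step_arm(
  targets=[
    [[0,0,0],[0,0,0],35],
    [[0,0,0],[0,0,0],35],
    [[0,0,0],[0,0,0],35],
    [[0,0,0],[0,0,0],35],
    [[0,0,0],[0,0,0],35],
  ],
)

```text
time: 25.5
tool_pos: [0.6387, -0.1559, 0.1209]
tcp_rot: [2.132, 2.303, 0.002]
wrist_force: [-1.3, -0.1, 5.8]
width: 0.423
grip_force: 40.1
```

```bash
python3 go.py 3
```

```text
t 25.5 pos [ 0.6387 -0.1559  0.1209] yaw 0.0771 tilt z [ 0.003 -0.001 -1.   ] w 0.423 F [-1.3 -0.1  5.8]
slot [ 0.4384 -0.1938] shift tool [ -22.3 -202.6] turn az 0.231
```

The opening is 36 mm, narrower than the 44 mm glass. I'll look before lifting.

```bash
python3 look.py w12
```

```text
25.5 [ 0.6387 -0.1559  0.1209] [2.132e+00 2.303e+00 2.000e-03] 0.0726
cam [ 0.633 -0.079  0.191]
salt_shaker_mid [307. 322.] 0.68 [ 0.6403 -0.1552  0.055 ]
wood_rack [ 87. 324.] 0.77 [ 0.6339 -0.0578  0.    ]
wood_rack [304. 320.] 0.29 [ 0.6417 -0.1844  0.    ]
```

View pics/w12.png

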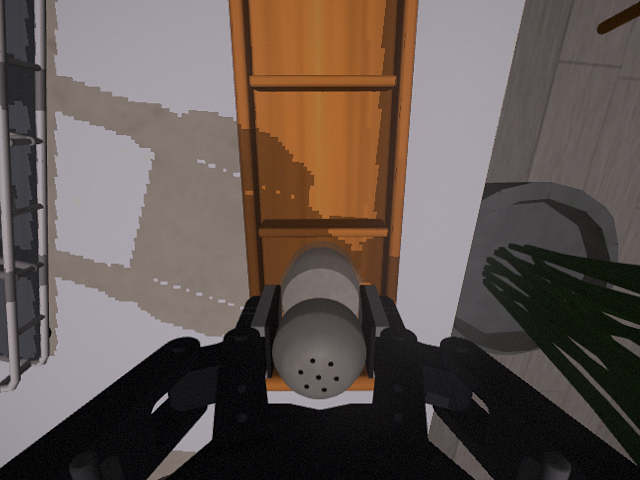

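The shaker is centred between the pads (320,330) and upright, with its waist a bit narrower there. I'll lift it gently and watch the opening.

Request:
step_arm(
  targets=[
    [[0,0,0],[0,0,-5],30],
    [[0,0,0],[0,0,-10],30],
    [[0,0,0],[0,0,-15],30],
    [[0,0,0],[0,0,-20],30],
    [[0,0,0],[0,0,-25],30],
  ],
)

```text
time: 26.27
tool_pos: [0.6362, -0.1551, 0.1931]
tcp_rot: [-2.132, -2.303, 0.003]
wrist_force: [0.4, -0.0, -0.5]
width: 0.424
grip_force: 39.8
```

Request:
step_arm(
  targets=[
    [[0,0,0],[0,0,-25],30],
    [[0,0,0],[0,0,-10],30],
    [[0,0,0],[0,0,0],30],
  ],
)

```text
time: 26.52
tool_pos: [0.6395, -0.156, 0.2332]
tcp_rot: [2.13, 2.301, 0.005]
wrist_force: [0.0, -0.1, 0.0]
width: 0.426
grip_force: 39.8
```

```bash
python3 look.py w13; python3 go.py 3; python3 - <<'E'
from h import *
a=cv2.imread("pics/w12.png").astype(int);b=cv2.imread("pics/w13.png").astype(int)
m=np.s_[250:400,275:365];print("diff in-hand region",np.abs(a[m]-b[m]).mean())
for n in ["w12","w13"]:pass
print([(d["extent"],d["score"]) for d in look_for("wrist","salt_shaker_mid")[:1]])
E
```

```text
26.5167 [ 0.6395 -0.156   0.2332] [2.13  2.301 0.005] 0.0726
cam [ 0.634 -0.079  0.303]
dropper_bottle_mid [69. 53.] 0.81 [ 0.4593 -0.0545  0.061 ]
spice_jar_mid [175.  55.] 0.75 [ 0.4513 -0.1237  0.063 ]
salt_shaker_mid [309. 319.] 0.75 [ 0.6454 -0.2204  0.055 ]
wood_rack [101. 320.] 0.8 [ 0.6345 -0.0569  0.    ]
wood_rack [125. 108.] 0.4 [ 0.4555 -0.0897  0.    ]
wire_rack [126. 108.] 0.59 [ 0.4548 -0.0904  0.    ]
t 26.87 pos [ 0.6366 -0.1553  0.2267] yaw 0.077 tilt z [-0.003  0.001 -1.   ] w 0.423 F [-0.6  0.4  0.2]
slot [ 0.4384 -0.1938] shift tool [ -23.1 -200.6] turn az 0.231
diff in-hand region 8.949037037037037
[([272.9, 239.6, 365.3, 396.3], 0.59)]
```

Request:
step_arm(
  targets=[
    [[0,0,0],[-2,-18,0],30],
    [[0,0,0],[-4,-37,0],30],
    [[0,0,0],[-4,-38,0],30],
    [[0,0,0],[-4,-38,0],30],
    [[0,0,0],[-4,-36,0],30],
  ],
)

```text
time: 27.33
tool_pos: [0.4703, -0.1861, 0.2279]
tcp_rot: [-2.133, -2.305, 0.001]
wrist_force: [1.0, -0.2, -0.8]
width: 0.423
grip_force: 39.9
```

Request:
step_arm(
  targets=[
    [[0,0,0],[-4,-34,0],30],
    [[0,0,0.08],[0,0,0],30],
    [[0,0,0.08],[0,0,0],30],
    [[0,0,0.07],[0,0,0],30],
    [[0,0,0],[0,0,0],30],
  ],
)

```text
time: 27.75
tool_pos: [0.4383, -0.193, 0.2286]
tcp_rot: [-2.387, -2.042, 0.0]
wrist_force: [-0.0, 0.1, -1.3]
width: 0.426
grip_force: 39.9
```

```bash
python3 look.py w14; python3 go.py 3;  python3 - <<'E'
from h import *
print([(d["extent"],d["score"]) for d in look_for("wrist","salt_shaker_mid")[:1]])
E
```

```text
27.75 [ 0.4383 -0.193   0.2286] [-2.387 -2.042  0.   ] 0.0726
cam [ 0.451 -0.116  0.299]
dropper_bottle_mid [ 21. 319.] 0.55 [ 0.4603 -0.0534  0.061 ]
dropper_bottle_mid [ 96. 319.] 0.32 [ 0.4533 -0.0955  0.061 ]
salt_shaker_mid [306. 322.] 0.8 [ 0.431  -0.2518  0.055 ]
wood_rack [ 14. 542.] 0.66 [ 0.6331 -0.0584  0.    ]
wire_rack [ 95. 322.] 0.78 [ 0.4569 -0.0903  0.    ]
t 28.1 pos [ 0.4389 -0.1928  0.2287] yaw -0.152 tilt z [-0.  0. -1.] w 0.427 F [ 0.5 -0.5 -0.9]
slot [ 0.4384 -0.1938] shift tool [-1.  -0.4] turn az 0.002
[([272.5, 240.7, 367.6, 400.8], 0.69)]
```

Request:
step_arm(
  targets=[
    [[0,0,0],[0,1,15],30],
    [[0,0,0],[0,0,28],30],
    [[0,0,0],[0,0,28],30],
    [[0,0,0],[0,0,16],30],
    [[0,0,0],[0,0,10],30],
  ],
)

```text
time: 28.57
tool_pos: [0.4384, -0.1923, 0.1294]
tcp_rot: [-2.381, -2.043, 0.002]
wrist_force: [-0.7, 0.4, -0.9]
width: 0.416
grip_force: 39.9
```

Request:
step_arm(
  targets=[
    [[0,0,0],[0,0,5],30],
    [[0,0,0],[0,0,3],30],
    [[0,0,0],[0,0,2],30],
    [[0,0,0],[0,0,0],30],
  ],
)

```text
time: 28.9
tool_pos: [0.4405, -0.1934, 0.1226]
tcp_rot: [2.384, 2.044, 0.001]
wrist_force: [-0.8, -0.1, -1.7]
width: 0.425
grip_force: 39.9
```

Request:
step_arm(
  targets=[
    [[0,0,0],[0,0,1],30],
    [[0,0,0],[0,0,0.5],30],
    [[0,0,0],[0,0,0],30],
  ],
)

```text
time: 29.15
tool_pos: [0.4402, -0.1933, 0.121]
tcp_rot: [2.384, 2.044, 0.001]
wrist_force: [0.3, 0.3, -0.7]
width: 0.424
grip_force: 40.1
```

Request:
step_arm(
  targets=[
    [[0,0,0],[0,0,0],42],
    [[0,0,0],[0,0,0],55],
    [[0,0,0],[0,0,0],70],
    [[0,0,0],[0,0,0],85],
    [[0,0,0],[0,0,0],85],
  ],
)

```text
time: 29.57
tool_pos: [0.4399, -0.1931, 0.1205]
tcp_rot: [2.385, 2.045, 0.0]
wrist_force: [0.8, 0.2, 0.0]
width: 0.994
grip_force: 0.0
```

Request:
step_arm(
  targets=[
    [[0,0,0],[0,0,-10],85],
    [[0,0,0],[0,0,-30],85],
    [[0,0,0],[0,0,-35],85],
    [[0,0,0],[0,0,-35],85],
    [[0,0,0],[0,0,-35],85],
  ],
)

```text
time: 29.98
tool_pos: [0.4394, -0.1929, 0.2675]
tcp_rot: [-2.385, -2.045, 0.0]
wrist_force: [0.1, 0.4, -0.8]
width: 0.992
grip_force: 0.0
```

Request:
step_arm(
  targets=[
    [[0,0,0],[25,-5,0],85],
    [[0,0,0],[30,-5,0],85],
    [[0,0,0],[30,-5,0],85],
    [[0,0,0],[25,0,0],85],
    [[0,0,0],[0,0,0],85],
  ],
)

```text
time: 30.4
tool_pos: [0.4417, -0.0789, 0.2663]
tcp_rot: [-2.381, -2.048, -0.003]
wrist_force: [-0.5, -0.1, -1.0]
width: 0.996
grip_force: 0.0
```

```bash
python3 look.py w15; python3 - <<'E'
from h import *
a=cv2.imread("pics/w15.png");b=read_camera("scene")[:,:,::-1]
c=cv2.resize(b[200:380,230:450],(400,327),interpolation=cv2.INTER_CUBIC)
o=np.zeros((480,800,3),np.uint8);o[:300,:400]=cv2.resize(a,(400,300));o[:327,400:]=c
cv2.imwrite("pics/fin.png",o)
E
```

```text
30.4 [ 0.4417 -0.0789  0.2663] [-2.381 -2.048 -0.003] 0.0726
cam [ 0.454 -0.002  0.336]
dropper_bottle_mid [191. 337.] 0.92 [ 0.4607 -0.052   0.061 ]
spice_jar_mid [272. 338.] 0.78 [ 0.4523 -0.1227  0.063 ]
salt_shaker_mid [337. 335.] 0.88 [ 0.4398 -0.1926  0.055 ]
wood_rack [161. 511.] 0.93 [ 0.6346 -0.0586  0.    ]
wire_rack [218. 332.] 0.8 [ 0.4538 -0.0895  0.    ]
```

View pics/fin.png

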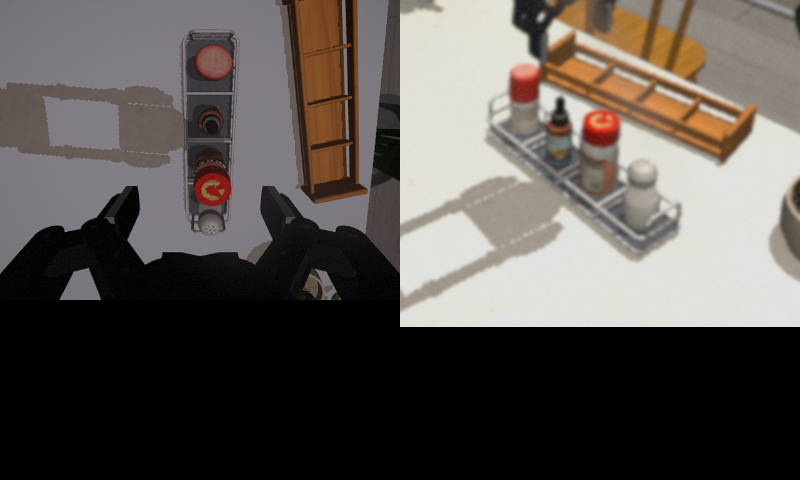

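All four stand upright in the wire rack in the original order: red cap bottle, dropper, jar, shaker. The arm is clear of everything.

```bash
python3 -c "
from workcell import *
print(finish_job())"
```

```text
the job is handed in; nothing more can be done
None
```

The four seasonings stand upright in the wire rack, one per compartment in the original order (red cap bottle, dropper, spice jar, salt shaker), the mug, cactus and candle were not touched, and the job is handed in.

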